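# Unlock the blank case and hold its lid at the balance point

### The arm

A 6-joint arm with a two-finger parallel gripper is mounted at the origin on the work surface. World frame = base frame: x ahead of the robot, y to its left, z up, the work surface at z = 0. Lengths are in m, angles in degrees, forces in N, time in s.
With the tool pointing down it reaches from about 0.4 to 0.825 m from the base axis. Payload 7 kg.
Tool frame: the origin (TCP) lies midway between the tips of the shut fingers; the grasp point (between the pads) lies 19 mm behind it; z points along the fingers, y is the line along which they close (so a half turn about z gives the same grasp; the last joint's range is limited). The gripper opens to 88 mm and grips with 3 to 60 N. Pads are 19 mm wide; open, the fingers measure 130 mm over their backs; the gripper's body (78 mm by 193 mm) begins 47 mm behind the grasp point.
Start: joints at [-50.415, 20.546, 0.682, 0, -70.136, -16.507], TCP at [0.265, -0.621, 0.227] pointing down, gripper open.
Joint ranges: [-176.03, 176.03], [-82.01, 121.73], [-58.28, 71.71], [-173.87, 95.51], [-174.79, -0.11], [-173.66, 173.66]. Speed limits (degrees/s): [136.94, 136.94, 172.46, 180, 180, 180].

### API

Orientations are given as [roll, pitch, yaw] about the fixed x, y, z axes, in that order (R = Rz(yaw) Ry(pitch) Rx(roll)).
In Python, from plant import ctrl gives the robot as it stands. The module is installed in compiled form; this text tells all that it offers.
- The arm moves only by the tool send_rows, never from a script. Its argument "plan" is a list that holds one entry, the list of rows, each a list of 6 numbers: the shift along the tool's x, y, z in cm, then the turn, a rotation vector about the tool's x, y, z in degrees. A call has 1 to 8 rows; each row is the pose to reach, as a shift and turn from the pose commanded when the call began, along the tool's axes at that moment; what a row does not reach only later rows make up. A row lasts 1/12 s, in which the tool goes at most 41.7 mm and 7.16 degrees, less where a joint would pass 70% of its speed; a pose out of reach is approached as far as the arm can. A call with a gripper value outside its range is refused whole. "fingers" is the opening, from 0 (shut) to 1 (fully open), set as the call begins (left out, the last holds). The fingers move at their own pace and stop on an object; the grip force is fixed at half the most. Time passes only in rows, so rows that repeat a pose let the fingers close. It gives the time, the measured TCP pose, the force, the opening and the grip force at its end, in the units of the state.
- ctrl.get_obs(): the state, without advancing time (a new reading comes with each control period).
- ctrl.snapshot(name): name is "side" or "top" or "wrist"; returns a dict with "img" (400x640x3 uint8, red, green, blue), "K" (3x3 intrinsics, pixels), "pose" (4x4, takes a point from camera to world coordinates). Camera axes: x right, y down, z forward; pixel columns grow to the right and rows downward; lengths in m; the calibration is good to about 2 mm. A picture is of the moment at which its call begins. There is no depth.
- ctrl.close_job(): hands the job in; it is judged then, once.
The state is a dict: "clock": time; "joint_pos": joint angles; "qvel": joint speeds; "tau": joint torques, N m; "tool_pos": TCP position; "orientation": TCP orientation; "force": force on the tool from outside, world axes, zero at the start; "moment": the same for the moment, N m; "opening": finger opening in m; "gripper_force": force on a finger pad.
Only numpy, scipy, OpenCV 4.12 (cv2) and the standard library are available. Lean on these libraries where they do the work, as an engineer would, in place of code of your own. Each camera call takes 0.05 s, during which the arm holds its last target. There are 200 camera calls.

### The job

The blank case needs a new lid stay fitted: take the red-headed key from its stand, push it fully home in the case's lock and turn it a quarter turn clockwise to its stop, leaving it in the lock. Then raise the lid by its front handle to the balance point, where it would fall neither shut nor open, never letting it go over backwards, and finish still holding it there by the handle so that I can fit the stay. Leave the mug, the brass stay, the tray and the graver where they are.

Things in the scene. Friction and masses are not known exactly. Their poses are not given: they have to be found in the camera images.
- case: Wooden case fixed to the bench, 170 deep (x) x 240 wide (y) x 75 mm high, plus a 45 mm deep lid (shut, its top is at 120 mm). Origin: centre of the underside; x from its front (handle side) to its hinge side, z up. A steel lock housing, 50 x 50 mm, 84 mm high, stands at its right (-y) side, its axis at x = -40, y = -167 mm. Yaw within 0.25 rad.
- lid (a joint): Lid angle, rad: 0 shut, growing as its front edge rises, stop at 2.3. The hinge is free and the lid weighs about 0.5 kg: it falls shut below its balance point and open beyond it. Balance is at 1.27 rad, about 17 degrees short of upright. Until the lock is turned, a brass cam arm on the lock cylinder lies over a brass tongue on the lid's right side and blocks the lid.
- lid_hinge (a point): Point on the hinge axis, middle of the case's far upper rim, 75 mm above the bench; axes as the case's: the hinge axis runs along y.
- lid_bar (a point): Middle of the lid's steel handle bar, 109 mm above the bench when shut: round, 12 mm thick, 110 mm long, parallel to the hinge, 50 mm out from the lid's front (44 mm clear gap). In the lid's frame (origin on the hinge, x from front to hinge; these axes, turning with the lid) it lies at x = -220, z = +34 mm. It can turn between pads that pinch it.
- lock (a joint): Angle of the brass lock cylinder about the vertical, rad: 0 with its cam arm pointing at the lid (case's +y), growing CLOCKWISE seen from above, stop at 1.57 with the arm pointing to the hinge side (+x). Starts between 0 and 0.25; about 0.06 N m of friction; stays where it is left.
- lock_mouth (a point): Centre of the mouth of the square keyhole in the cylinder's upper face, 92.5 mm above the bench; z up (out of the hole), x and y along the hole's sides, turning with the cylinder. Hole 9 mm square, 28 mm deep, 2 mm chamfer; the key fits in any of its four quarter-turn positions.
- key: Loose steel key, 60 g, upright in its stand. Origin: tip (lower end) of the shank, z up. Shank 8 mm square (sides along x, y), 25 mm long, round-nosed over its last 5 mm; round collar 16 mm across from 25 to 30 mm; red flat grip from 30 to 66 mm, 28 mm wide (x), 10 mm thick (y): pinch across y. Home in the lock, the collar lies on the cylinder's face, the tip 25 mm below the mouth.
- key_stand: Fixed pale wooden block 70 x 70 x 34 mm, origin at the centre of its underside, with a 10 mm square hole 30 mm deep in which the key stands, its collar on the block's top.
- mug: Bystander: dark mug, 76 mm across, 85 mm high, left of the case. Origin: centre of its underside.
- stay: Bystander: flat brass lid stay, 130 mm long, 8 mm high, lying in front of the case. Origin: middle of its underside.
- tray: Bystander: grey tray of black blanks, 90 x 130 mm, 21 mm high, to the front left. Origin: centre of its underside.
- graver: Bystander: hand graver with a wooden handle, 150 mm long, about 30 mm high, lying to the front right. Origin: on its underside, near its middle.
Mind the look-alikes: they are no part of the job. Leave any purple or white look-alike of the key alone.

How it is judged (in metres and radians):
On the way, in this order (a step that is already met when the one before it is completed fails the run):
1. the key stands fully home in the lock (z of key in the frame of lock_mouth below -0.021 m and horizontal distance between key and lock_mouth below 0.004 m), for 0.2 s.
2. the key has turned the lock a quarter turn clockwise (1.3 rad or more), the lid still shut (all of step 1 and value of joint lock above 1.3 rad and value of joint lid below 0.1 rad), for 0.1 s.
At the end, for the whole second after the job is handed in: The lid stands still within 0.1 rad of its balance point (1.27 rad), held by the fingers, the gripper within 70 mm of the middle of the handle bar; the lock is turned at least 1.3 rad, and the key is home in it (tip at least 21 mm deep) (all of step 1 and value of joint lid between 1.17 and 1.37 rad and velocity of joint lid between -0.1 and 0.1 rad/s and contact force between the fingers and lid above 0.5 N and distance between the grasp point and lid_bar below 0.07 m and value of joint lock above 1.3 rad); the arm keeps its last pose, push and grip.
It fails at once if the lid went more than 0.3 rad over its balance point (value of joint lid above 1.57 rad).
It fails at once if the dark mug was moved more than 30 mm (distance of mug from where it was at the start of the episode above 0.03 m).
It fails at once if the brass stay was moved more than 30 mm (distance of stay from where it was at the start of the episode above 0.03 m).
It fails at once if the grey tray was moved more than 30 mm (distance of tray from where it was at the start of the episode above 0.03 m).
It fails at once if the graver was moved more than 30 mm (distance of graver from where it was at the start of the episode above 0.03 m).
It also fails if it takes over 67 s, if anything falls off the work surface, if the arm or the gripper's body presses on something with over 40 N, if the wrist force passes 120 N, or if a joint passes its speed limit or range.

## Working session

There is one attempt and no reset: what is moved stays moved. The work goes in short steps, Python scripts to look and compute and a tool call to move; the robot and the scene stay as the last step left them, time stands still between calls to the robot, and variables do not carry over. Pictures are saved under pics/ and viewed, at most 10 in all, crops included, and the job is handed in when it is done.

Besides the shell and the picture viewer there is one more tool, called in YAML: its name, and indented under it one key for each argument. send_rows: Moves the arm, as the interface text tells. Its arguments: {"type":"object","properties":{"plan":{"type":"array","items":{"type":"array","items":{"type":"array","items":{"type":"number"}}}},"fingers":{"type":"number"}},"required":["plan"]}

```bash
mkdir -p pics; cat > h.py <<'E'
import numpy as np, cv2
from scipy.spatial.transform import Rotation as R
from plant import ctrl
def snap(n,f):
    s=ctrl.snapshot(n); cv2.imwrite('pics/'+f+'.png',s['img'][:,:,::-1]); np.savez('pics/'+f,**s); return s
def ray(s,u,v):
    d=np.linalg.inv(s['K'])@[u,v,1]; P=s['pose']; return P[:3,3],P[:3,:3]@d
def onz(s,u,v,z):
    o,d=ray(s,u,v); return o+d*(z-o[2])/d[2]
def proj(s,p):
    P=s['pose']; c=s['K']@(P[:3,:3].T@(np.array(p)-P[:3,3])); return c[:2]/c[2]
E
python3 - <<'E'
from h import *
a=snap('top','top0')['img'];b=snap('side','side0')['img']
cv2.imwrite('pics/both.png',cv2.resize(np.vstack([a,b])[:,:,::-1],(640,800))[:600] if 0 else a[:,:,::-1])
print(ctrl.get_obs())
for n in('top0','side0'):
    s=np.load(f'pics/{n}.npz');print(s['pose'].round(3),s['K'])
    hsv=cv2.cvtColor(s['img'],cv2.COLOR_RGB2HSV)
    m=(((hsv[...,0]<8)|(hsv[...,0]>172))&(hsv[...,1]>130)&(hsv[...,2]>60)).astype(np.uint8)
    k,l,st,c=cv2.connectedComponentsWithStats(m)
    print([(st[i].tolist(),c[i].round(1).tolist()) for i in range(1,k) if st[i,4]>15])
E
```

```text
{'clock': 0.1, 'joint_pos': array([-5.04152650e+01,  2.05887340e+01,  6.39047590e-01, -1.98876156e-02,
       -7.01358725e+01, -1.65053798e+01]), 'qvel': array([ 0.03678943, -0.12521371,  0.2407763 ,  0.01234516,  0.057491  ,
        0.02527094]), 'tau': array([-1.14677619e-03, -5.84162092e+01,  2.93754226e+01,  7.01545671e+00,
        1.02279894e-02, -5.04412742e-05]), 'tool_pos': array([ 0.26439964, -0.62057957,  0.22569396]), 'orientation': array([ 1.79912655e+02, -6.38414981e-03, -1.56927412e+02]), 'force': array([ 0.50901516,  0.44767084, -0.59481952]), 'moment': array([-0.00372286, -0.01224435,  0.03957241]), 'gripper_force': 0.0, 'opening': 0.0876280748187276}
[[ 0.007 -0.997  0.076  0.386]
 [-1.    -0.007 -0.002 -0.025]
 [ 0.002 -0.076 -0.997  1.613]
 [ 0.     0.     0.     1.   ]] [[480.9160644    0.         320.98018828]
 [  0.         480.9160644  204.76821716]
 [  0.           0.           1.        ]]
[([50, 156, 12, 8, 56], [55.0, 159.6]), ([110, 205, 19, 5, 50], [117.9, 206.5]), ([417, 213, 7, 7, 27], [419.8, 216.1]), ([102, 222, 28, 8, 86], [114.7, 225.4])]
[[ 0.686 -0.386  0.616 -0.206]
 [-0.727 -0.347  0.592 -0.721]
 [-0.015 -0.855 -0.519  0.719]
 [ 0.     0.     0.     1.   ]] [[454.12081073   0.         312.59189496]
 [  0.         454.12081073 197.64877945]
 [  0.           0.           1.        ]]
[([401, 271, 14, 16, 171], [406.8, 278.0])]
```

View pics/top0.png

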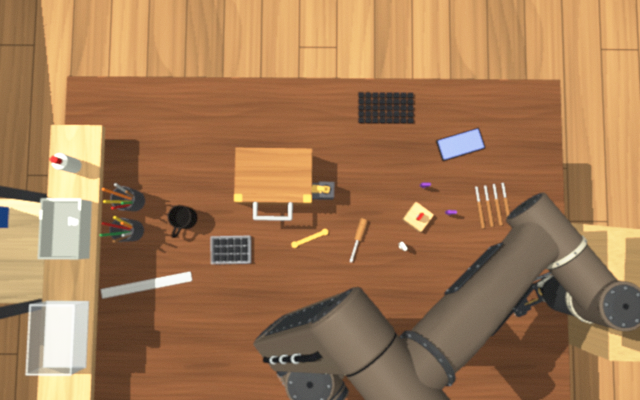

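View pics/side0.png

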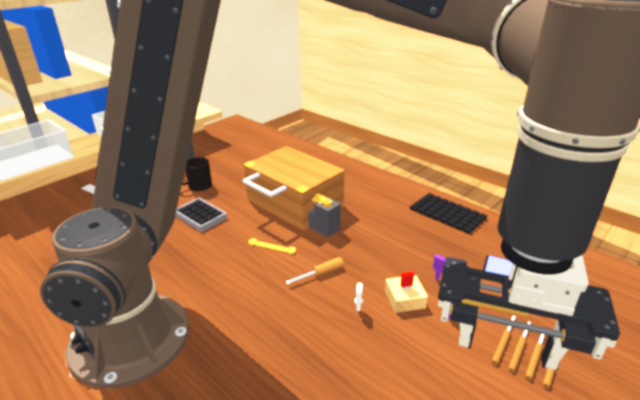

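The top view shows the case at (273,177), its handle at (272,210), the lock at (325,190), and the stand with the red key at (420,216). Things that could be taken for the key are purple at (426,185) and (452,212), white at (403,246), and red items on the shelf at (55,160). I choose the red one standing in the pale block: (420,216) in top, (407,278) in side.

```bash
python3 - <<'E'
from h import *
t=np.load('pics/top0.npz');s=np.load('pics/side0.npz')
hsv=cv2.cvtColor(t['img'],cv2.COLOR_RGB2HSV)
print('key',onz(t,419.8,216.1,.055), 'proj side',proj(s,onz(t,419.8,216.1,.055)))
# case lid top: wood coloured bright
print([(p,hsv[p[1],p[0]].tolist()) for p in [(270,175),(250,160),(419,226),(200,150),(272,216)]])
m=((hsv[...,2]>165)&(hsv[...,1]>90)).astype(np.uint8); m[:140]=0;m[225:]=0;m[:,:225]=0;m[:,316:]=0
c=max(cv2.findContours(m,0,2)[0],key=cv2.contourArea);r=cv2.minAreaRect(c);print(r)
for p in cv2.boxPoints(r): print(p,onz(t,*p,.12).round(4))
m=((hsv[...,1]<60)&(hsv[...,2]>140)).astype(np.uint8);m[:195]=0;m[228:]=0;m[:,:245]=0;m[:,300:]=0
r=cv2.minAreaRect(cv2.findNonZero(m));print('handle',r,[onz(t,*p,.109).round(4) for p in cv2.boxPoints(r)])
m=((hsv[...,0]>18)&(hsv[...,0]<32)&(hsv[...,1]>150)&(hsv[...,2]>120)).astype(np.uint8);m[:175]=0;m[205:]=0;m[:,:302]=0;m[:,340:]=0
r=cv2.minAreaRect(cv2.findNonZero(m));print('lock',r,onz(t,*r[0],.0925))
a=t['img'][140:235,225:345];b=t['img'][170:265,360:480]
cv2.imwrite('pics/crop0.png',cv2.resize(np.vstack([a,b])[:,:,::-1],None,fx=3.1,fy=3.1,interpolation=2) if 0 else cv2.resize(np.hstack([a,b])[:,:,::-1],(800,316),interpolation=2))
E
```

```text
key [ 0.4705491  -0.34915452  0.055     ] proj side [406.66994614 279.52155087]
[((270, 175), [15, 151, 219]), ((250, 160), [15, 152, 227]), ((419, 226), [26, 80, 254]), ((200, 150), [12, 152, 156]), ((272, 216), [19, 18, 221])]
((273.0, 174.5), (55.0, 84.0), 90.0)
[231. 147.] [0.68  0.256 0.12 ]
[315. 147.] [ 0.682  -0.0079  0.12  ]
[315. 202.] [ 0.5086 -0.0093  0.12  ]
[231. 202.] [0.5066 0.2523 0.12  ]
handle ((272.5, 211.0), (18.0, 39.0), 90.0) [array([0.508 , 0.1853, 0.109 ]), array([0.5089, 0.063 , 0.109 ]), array([0.4524, 0.0623, 0.109 ]), array([0.4515, 0.1843, 0.109 ])]
lock ((314.11126708984375, 192.03115844726562), (12.583372116088867, 27.400156021118164), 60.642250061035156) [ 0.54260028 -0.00594533  0.0925    ]
```

View pics/crop0.png

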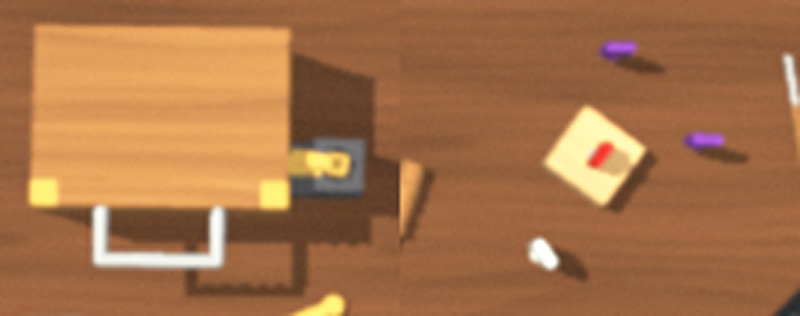

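The close crop shows a red flat grip standing in the pale block, with its long axis about -40° in world. The case yaw is about 0. I'll move above the key and look with the wrist camera.

```bash
cat >> h.py <<'E'
def go(p,yaw,o=None):
    o=o or ctrl.get_obs(); A=R.from_euler('xyz',o['orientation'],degrees=True)
    B=R.from_euler('xyz',[180,0,yaw],degrees=True)
    print('row',(A.inv().apply(np.array(p)-o['tool_pos'])*100).round(2),(A.inv()*B).as_rotvec(degrees=True).round(2),'rpy',o['orientation'].round(2))
E
python3 - <<'E'
from h import *
go([.4705,-.349,.2],-38)
s=snap('wrist','w0');print(s['pose'].round(3),s['K'][0,0])
E
```

```text
row [-29.6   16.9    2.59] [ 6.0000e-02  9.0000e-02 -1.1893e+02] rpy [ 1.7991e+02 -1.0000e-02 -1.5693e+02]
[[-0.392  0.882  0.26   0.194]
 [ 0.92   0.375  0.113 -0.651]
 [ 0.002  0.284 -0.959  0.384]
 [ 0.     0.     0.     1.   ]] 299.3675191734902
```

send_rows:
  plan:
    - [[-29.6, 16.9, 0, 0, 0, -57], [-29.6, 16.9, 0, 0, 0, -57], [-29.6, 16.9, 0, 0, 0, -57], [-29.6, 16.9, 0, 0, 0, -57], [-29.6, 16.9, 0, 0, 0, -57], [-29.6, 16.9, 0, 0, 0, -57], [-29.6, 16.9, 0, 0, 0, -57], [-29.6, 16.9, 0, 0, 0, -57]]

```text
clock: 0.82
tool_pos: [0.4668, -0.3536, 0.2266]
orientation: [-180.0, 0.0, -99.6]
force: [1.1, -0.8, -0.5]
opening: 0.0874
gripper_force: 0.0
```

```bash
python3 - <<'E'
from h import *
print(ctrl.get_obs()['tool_pos'])
go([.4705,-.349,.2],-38)
E
```

```text
[ 0.46683851 -0.35355505  0.22657652]
row [-0.51 -0.29  2.66] [ -0.     0.   -61.56] rpy [-180.      0.    -99.56]
```

send_rows:
  plan:
    - [[0, 0, 1, 0, 0, -57], [0, 0, 1, 0, 0, -57], [0, 0, 1, 0, 0, -57], [0, 0, 1, 0, 0, -57], [0, 0, 1, 0, 0, -57], [0, 0, 1, 0, 0, -57], [0, 0, 1, 0, 0, -57], [0, 0, 1, 0, 0, -57]]

```text
clock: 1.48
tool_pos: [0.4659, -0.3553, 0.2163]
orientation: [180.0, 0.0, -42.6]
force: [-0.8, -0.5, -0.4]
opening: 0.0876
gripper_force: 0.0
```

send_rows:
  plan:
    - [[0, 0, 0, 0, 0, -4], [0, 0, 0, 0, 0, -4], [0, 0, 0, 0, 0, -4]]

```text
clock: 1.73
tool_pos: [0.466, -0.3554, 0.2164]
orientation: [180.0, 0.0, -39.1]
force: [0.4, -0.2, -0.3]
opening: 0.0874
gripper_force: 0.0
```

```bash
python3 - <<'E'
from h import *
s=snap('wrist','w1');o=ctrl.get_obs();print(o['tool_pos'],o['orientation'])
hsv=cv2.cvtColor(s['img'],cv2.COLOR_RGB2HSV)
m=(((hsv[...,0]<8)|(hsv[...,0]>172))&(hsv[...,1]>150)&(hsv[...,2]>60)).astype(np.uint8)
c=max(cv2.findContours(m,0,2)[0],key=cv2.contourArea);r=cv2.minAreaRect(c);print(r)
for p in cv2.boxPoints(r):print(p,onz(s,*p,.075).round(4))
E
```

```text
[ 0.46599096 -0.35540762  0.21638728] [ 1.79997941e+02  1.82763819e-02 -3.90845218e+01]
((315.5, 182.5), (31.0, 9.0), 90.0)
[311. 167.] [ 0.4888 -0.3587  0.075 ]
[320. 167.] [ 0.483  -0.3658  0.075 ]
[320. 198.] [ 0.4576 -0.345   0.075 ]
[311. 198.] [ 0.4635 -0.3377  0.075 ]
```

View pics/w1.png

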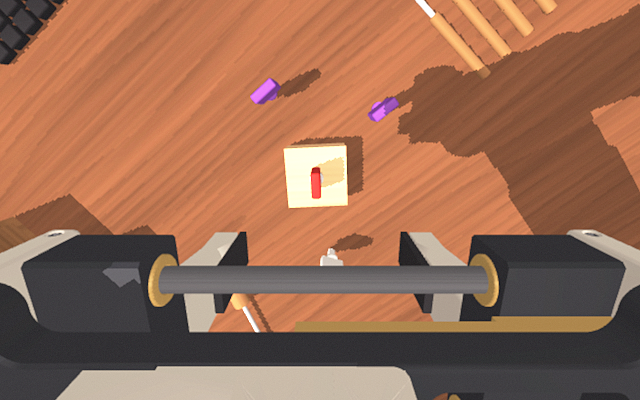

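The wrist view shows the red key at (316,183) in its pale stand, with the grip thin along the finger closing direction. I'll measure the stand's top quad next.

```bash
python3 - <<'E'
from h import *
s=np.load('pics/w1.npz');hsv=cv2.cvtColor(s['img'],cv2.COLOR_RGB2HSV)
sub=hsv[135:220,270:365]
m=(((sub[...,2]>225)&(sub[...,1]<110)&(sub[...,0]>15))).astype(np.uint8)
c=max(cv2.findContours(m,0,2)[0],key=cv2.contourArea);c=cv2.convexHull(c)
q=cv2.approxPolyDP(c,5,True)[:,0]+[270,135];print(q)
W=np.array([onz(s,*(p+0.5*0),.034) for p in q]);print(W.round(4),W.mean(0))
for i in range(len(q)):
    d=W[(i+1)%len(q)]-W[i];print(np.linalg.norm(d).round(4),np.degrees(np.arctan2(d[1],d[0])).round(1))
m=(((hsv[...,0]<8)|(hsv[...,0]>172))&(hsv[...,1]>150)&(hsv[...,2]>60))
for v in range(160,202,2):
    u=np.where(m[v,300:335])[0]
    if len(u):print(v,u.min()+300,u.max()+300,s['img'][v,int(u.mean())+300].tolist(),end=';')
for c in([.4705,-.349],[.4735,-.352],W.mean(0)[:2]):print(proj(s,[*c,.034]),proj(s,[*c,.075]))
# side/top triangulation of red centroid
t=np.load('pics/top0.npz');a=np.load('pics/side0.npz')
print(onz(t,419.8,216.1,.057),onz(a,406.8,278,.057),onz(s,315.5,182.5,.057))
E
```

```text
[[345 146]
 [347 204]
 [289 207]
 [284 149]]
[[ 0.478  -0.3977  0.034 ]
 [ 0.4222 -0.3572  0.034 ]
 [ 0.463  -0.3009  0.034 ]
 [ 0.5189 -0.3419  0.034 ]] [ 0.47054683 -0.34944114  0.034     ]
0.0689 144.1
0.0696 54.0
0.0693 -36.2
0.0691 -126.3
168 312 319 [166, 27, 30];170 312 319 [177, 42, 41];172 311 319 [180, 45, 41];174 311 319 [255, 83, 75];176 311 319 [255, 92, 87];178 311 319 [255, 90, 83];180 311 319 [255, 93, 86];182 311 319 [255, 90, 82];184 311 320 [255, 88, 81];186 312 320 [255, 89, 81];188 312 320 [255, 89, 80];190 312 320 [255, 87, 80];192 312 320 [255, 89, 83];194 312 320 [255, 89, 81];196 312 320 [255, 85, 79];198 318 318 [255, 133, 97];[315.98779208 177.58202965] [315.08496063 186.38572343]
[316.34062327 174.02913917] [315.47928558 182.41388597]
[316.25473434 177.31814966] [315.38557067 186.09085043]
[ 0.4704401  -0.34873868  0.057     ] [ 0.47284083 -0.34776321  0.057     ] [ 0.47029754 -0.34882175  0.057     ]
```

```bash
python3 -c "
from h import *
go([.4705,-.3494,.10],-36.1);go([.4705,-.3494,.045],-36.1)"
```

```text
row [-0.03 -0.75 11.64] [ 0.    0.02 -2.98] rpy [ 1.800e+02  2.000e-02 -3.908e+01]
row [-0.02 -0.75 17.14] [ 0.    0.02 -2.98] rpy [ 1.800e+02  2.000e-02 -3.908e+01]
```

send_rows:
  plan:
    - [[0, -0.75, 3.5, 0, 0, -3], [0, -0.75, 7, 0, 0, -3], [0, -0.75, 10, 0, 0, -3], [0, -0.75, 12, 0, 0, -3], [0, -0.75, 14, 0, 0, -3], [0, -0.75, 16, 0, 0, -3], [0, -0.75, 17.1, 0, 0, -3], [0, -0.75, 17.1, 0, 0, -3]]
  fingers: 0.6

```text
clock: 2.45
tool_pos: [0.4692, -0.3489, 0.043]
orientation: [179.9, 0.3, -36.0]
force: [-0.2, -0.4, 0.5]
opening: 0.0527
gripper_force: 0.0
```

send_rows:
  plan:
    - [[0, 0, 0, 0, 0, 0], [0, 0, 0, 0, 0, 0], [0, 0, 0, 0, 0, 0], [0, 0, 0, 0, 0, 0], [0, 0, 0, 0, 0, 0], [0, 0, 0, 0, 0, 0], [0, 0, 0, 0, 0, 0], [0, 0, 0, 0, 0, 0]]
  fingers: 0

```text
clock: 3.12
tool_pos: [0.4709, -0.3497, 0.0459]
orientation: [-180.0, -0.0, -35.9]
force: [-0.6, 0.5, 2.8]
opening: 0.0098
gripper_force: 30.0
```

send_rows:
  plan:
    - [[0, 0, -1, 0, 0, 0], [0, 0, -3, 0, 0, 0], [0, 0, -6, 0, 0, 0], [0, 0, -9, 0, 0, 0], [0, 0, -12, 0, 0, 0], [0, 0, -15, 0, 0, 0], [0, 0, -18, 0, 0, 0], [0, 0, -18, 0, 0, 0]]

```text
clock: 3.78
tool_pos: [0.4732, -0.3513, 0.2332]
orientation: [-179.9, -0.6, -35.9]
force: [1.3, -0.3, 1.0]
opening: 0.01
gripper_force: 30.0
```

```bash
python3 - <<'E'
from h import *
s=snap('wrist','w2');o=ctrl.get_obs();print(o['tool_pos'],o['opening'])
hsv=cv2.cvtColor(s['img'],cv2.COLOR_RGB2HSV)
print(s['pose'].round(3), proj(s,o['tool_pos']-[0,0,.037]))
go([.50,-.06,.225],0)
E
```

```text
[ 0.47230419 -0.35041083  0.23007864] 0.00983335624624917
[[-0.586 -0.779 -0.221  0.534]
 [-0.81   0.563  0.162 -0.396]
 [-0.001  0.274 -0.962  0.392]
 [ 0.     0.     0.     1.   ]] [322.24380882 223.60148805]
row [-14.79 -25.15   0.44] [  0.04  -0.41 -35.9 ] rpy [-179.92   -0.4   -35.9 ]
```

send_rows:
  plan:
    - [[-2, -3.5, 0, 0, 0, -4], [-4, -7.5, 0, 0, 0, -9], [-6, -11.5, 0, 0, 0, -14], [-8, -15.5, 0, 0, 0, -19], [-10, -19.5, 0, 0, 0, -24], [-12, -23.5, 0, 0, 0, -30], [-13.5, -27, 0, 0, 0, -36], [-13.8, -28, 0, 0, 0, -36]]

```text
clock: 4.5
tool_pos: [0.523, -0.0385, 0.2254]
orientation: [-180.0, 0.0, 0.6]
force: [0.7, 0.1, -1.3]
opening: 0.0098
gripper_force: 30.0
```

send_rows:
  plan:
    - [[0, 0, 0, 0, 0, 0], [0, 0, 0, 0, 0, 0], [0, 0, 0, 0, 0, 0], [0, 0, 0, 0, 0, 0]]

```text
clock: 4.83
tool_pos: [0.5228, -0.0427, 0.2253]
orientation: [180.0, 0.0, 0.0]
force: [-0.6, -0.5, -0.7]
opening: 0.0096
gripper_force: 30.0
```

```bash
python3 - <<'E'
from h import *
s=snap('wrist','w3');o=ctrl.get_obs();print(o['tool_pos'],o['orientation'])
print(proj(s,[.555,-.042,.0925]))
u,v=proj(s,[.555,-.042,.0925]).astype(int);u=max(u,100);v=max(v,75)
a=s['img'][v-75:v+75,u-100:u+100];print(u-100,v-75)
cv2.imwrite('pics/w3c.png',cv2.resize(a[:,:,::-1],None,fx=4,fy=4,interpolation=2))
E
```

```text
[ 0.52289742 -0.04283917  0.2253781 ] [ 1.79991821e+02  3.16468185e-02 -1.75290439e-03]
[321.91879325 155.79753275]
221 80
```

View pics/w3c.png

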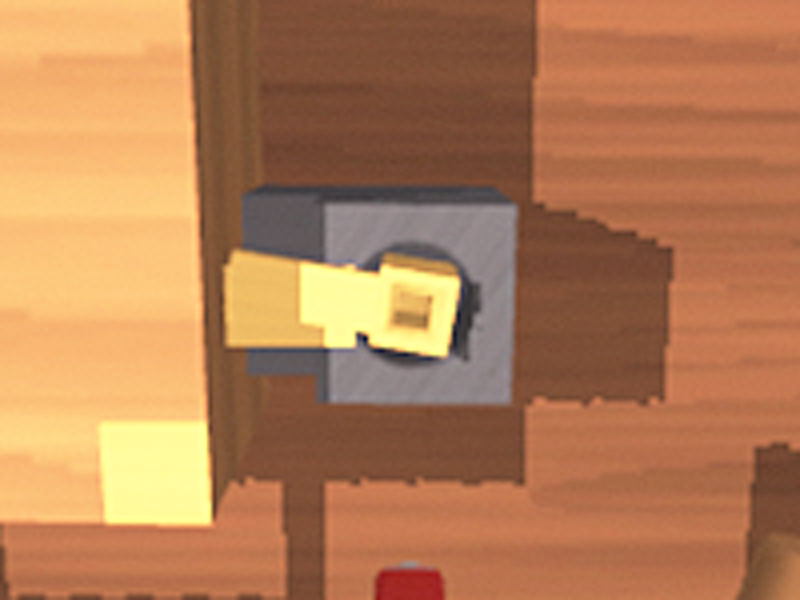

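The crop shows the steel housing at (420,303), the square brass boss with its keyhole at about (411,309), turned about 9° clockwise, and the red grip's top at (410,585). I'll measure these.

```bash
python3 - <<'E'
from h import *
s=np.load('pics/w3.npz')
f=lambda x,y:(221+x/4-.4,80+y/4-.4)
def ang(pts,z):
    W=np.array([onz(s,*f(*p),z) for p in pts]);n=len(W)
    print(W.mean(0).round(4),[(np.linalg.norm(W[(i+1)%n]-W[i]).round(4),np.degrees(np.arctan2(*(W[(i+1)%n]-W[i])[1::-1])).round(1)) for i in range(n)])
ang([(325,203),(518,203),(513,403),(327,403)],.084)
ang([(190,0),(212,522)],.12)
g=cv2.cvtColor(s['img'],cv2.COLOR_RGB2HSV)
a=s['img'][140:175,308:342]
big=cv2.resize(a,None,fx=8,fy=8,interpolation=cv2.INTER_CUBIC)
h=cv2.cvtColor(big,cv2.COLOR_RGB2HSV)
# hole: dark region inside boss
for thr in(130,160,190,215):
    m=(h[...,2]<thr).astype(np.uint8)
    k,l,st,c=cv2.connectedComponentsWithStats(m)
    for i in range(1,k):
        if 300<st[i,4]<12000:
            cc=cv2.findContours((l==i).astype(np.uint8),0,2)[0][0];r=cv2.minAreaRect(cc)
            u,v=(np.array(r[0])+.5)/8-.5+[308,140];print(thr,st[i].tolist(),r[1],r[2],(u,v),onz(s,u,v,.0925).round(4))
cv2.imwrite('pics/w3d.png',cv2.resize(a[:,:,::-1],None,fx=16,fy=16,interpolation=0))
E
```

```text
[ 0.5536 -0.0458  0.084 ] [(np.float64(0.0472), np.float64(-90.0)), (np.float64(0.0502), np.float64(-180.0)), (np.float64(0.0478), np.float64(90.0)), (np.float64(0.0502), np.float64(-0.6))]
[0.5653 0.0025 0.12  ] [(np.float64(0.1135), np.float64(179.6)), (np.float64(0.1135), np.float64(-0.4))]
130 [18, 186, 176, 73, 4442] (183.43899536132812, 43.46112060546875) 17.333242416381836 (np.float64(320.06300354003906), np.float64(168.70119285583496)) [ 0.5422 -0.0402  0.0925]
190 [95, 144, 65, 31, 1293] (63.64662551879883, 26.16482925415039) 5.19442892074585 (np.float64(323.4364767074585), np.float64(159.38627243041992)) [ 0.5515 -0.0435  0.0925]
215 [91, 141, 70, 36, 1986] (69.37178802490234, 33.3215217590332) 2.2025980949401855 (np.float64(323.2693872451782), np.float64(159.3709373474121)) [ 0.5515 -0.0433  0.0925]
```

View pics/w3d.png

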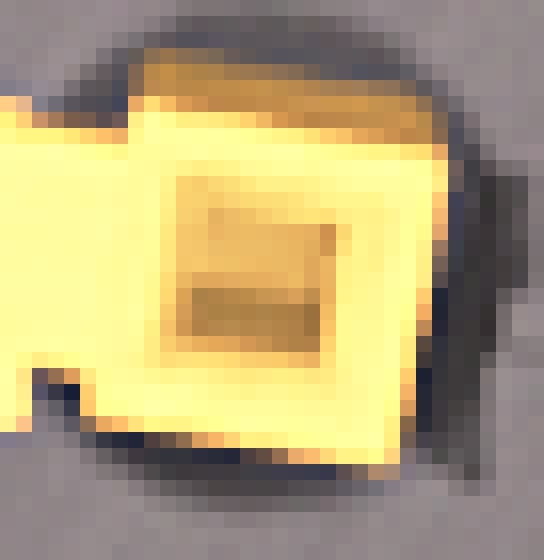

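```bash
python3 - <<'E'
from h import *
s=np.load('pics/w3.npz')
Q=np.array([(135,112),(445,150),(395,460),(85,412)])/16-.5+[308,140]
W=np.array([onz(s,*q,.0925) for q in Q]);print(W.round(4),W.mean(0).round(4))
for i in range(4):
    d=W[(i+1)%4]-W[i];print(np.linalg.norm(d).round(4),np.degrees(np.arctan2(d[1],d[0])).round(1))
print(onz(s,*(np.array([255,272])/16-.5+[308,140]),.0925))
# key grip front top in wrist: expected vs seen
o=ctrl.get_obs()['tool_pos'];print(proj(s,o+[-.0,0,.029]),proj(s,o+[.014,0,.029]),proj(s,o+[.014,.005,.029]),proj(s,o+[.014,-.005,.029]))
hsv=cv2.cvtColor(s['img'],cv2.COLOR_RGB2HSV)
m=(((hsv[...,0]<8)|(hsv[...,0]>172))&(hsv[...,1]>150)&(hsv[...,2]>60))[200:320,290:350]
v,u=np.where(m);print(v.min()+200,v.max()+200,u.min()+290,u.max()+290)
for k in range(v.min(),v.max()+1,3):
    x=u[v==k]
    if len(x):print(k+200,x.min()+290,x.max()+290,s['img'][k+200,int(x.mean())+290],end=';')
E
```

```text
[[ 0.564  -0.0362  0.0925]
 [ 0.5617 -0.055   0.0925]
 [ 0.5427 -0.0521  0.0925]
 [ 0.5457 -0.033   0.0925]] [ 0.5535 -0.0441  0.0925]
0.0189 -96.9
0.0192 171.5
0.0193 81.1
0.0186 -9.9
[ 0.55431369 -0.04348034  0.0925    ]
[322.48743319 272.28348568] [322.47574308 246.03578895] [311.91093212 246.03380879] [333.04075247 246.03776915]
222 297 313 333
222 316 329 [158  67  64];225 315 331 [160  36  33];228 315 331 [163  43  38];231 315 331 [164  41  38];234 314 332 [161  38  34];237 314 332 [164  42  41];240 313 332 [163  41  35];243 313 333 [163  38  37];246 313 333 [168  43  39];249 313 333 [204  50  47];252 313 333 [222  54  50];255 313 333 [223  56  52];258 313 333 [222  54  49];261 313 333 [222  55  51];264 313 333 [233  55  49];294 314 332 [229  66  62];297 317 328 [203 100  71];
```

```bash
python3 -c "
from h import *
go([.5542,-.0438,.142],-8.5)"
```

```text
row [3.13 0.09 8.34] [0.01 0.03 8.5 ] rpy [ 1.7999e+02  3.0000e-02 -0.0000e+00]
```

send_rows:
  plan:
    - [[1.5, 0, 1, 0, 0, 4], [3.13, 0.09, 2.5, 0, 0, 8.5], [3.13, 0.09, 4.5, 0, 0, 8.5], [3.13, 0.09, 6.5, 0, 0, 8.5], [3.13, 0.09, 8, 0, 0, 8.5], [3.13, 0.09, 8.3, 0, 0, 8.5], [3.13, 0.09, 8.3, 0, 0, 8.5], [3.13, 0.09, 8.3, 0, 0, 8.5]]

```text
clock: 5.55
tool_pos: [0.555, -0.0434, 0.1433]
orientation: [180.0, -0.0, -8.5]
force: [-0.8, -0.4, -0.3]
opening: 0.0099
gripper_force: 30.0
```

```bash
python3 - <<'E'
from h import *
go([.5542,-.0438,.142],-8.5);print(ctrl.get_obs()['tool_pos'])
s=snap('side','s1')
p=np.array([.5537,-.0438,.0925]);u,v=proj(s,p).astype(int);print(u,v,proj(s,p),proj(s,p+[0,0,.0125]))
cv2.imwrite('pics/s1c.png',cv2.resize(s['img'][v-50:v+40,u-60:u+60][:,:,::-1],None,fx=6,fy=6,interpolation=2))
E
```

```text
row [-0.08  0.05  0.13] [ 0.01 -0.04  0.04] rpy [ 1.7999e+02 -4.0000e-02 -8.4600e+00]
[ 0.55502443 -0.04338364  0.14330144]
326 200 [326.94130658 200.29055757] [326.94736578 196.22096018]
```

View pics/s1c.png

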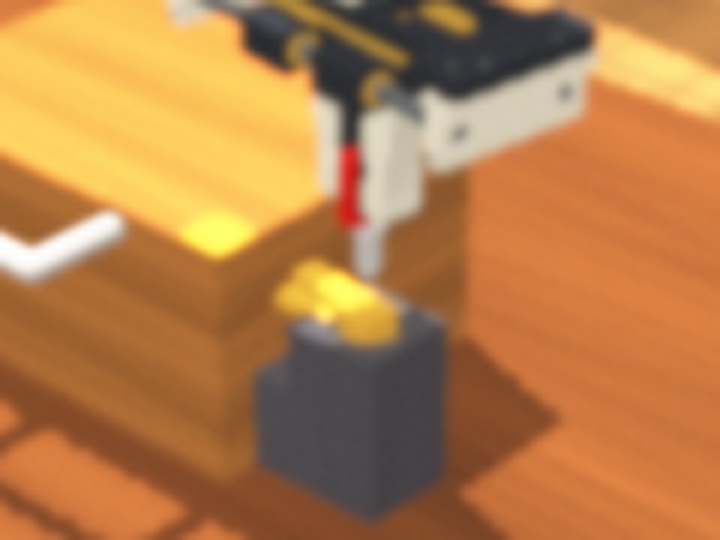

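The side crop shows the key tip at (368,275), just above the brass boss at (360,295). I'll descend in steps.

send_rows:
  plan:
    - [[-0.08, 0.05, 0.5, 0, 0, 0], [-0.08, 0.05, 0.9, 0, 0, 0], [-0.08, 0.05, 1.2, 0, 0, 0], [-0.08, 0.05, 1.5, 0, 0, 0], [-0.08, 0.05, 1.8, 0, 0, 0], [-0.08, 0.05, 1.8, 0, 0, 0]]

```text
clock: 6.1
tool_pos: [0.5535, -0.0432, 0.1239]
orientation: [180.0, 0.0, -8.4]
force: [0.8, -1.2, -1.2]
opening: 0.0097
gripper_force: 30.0
```

send_rows:
  plan:
    - [[0, 0, 0.3, 0, 0, 0], [0, 0, 0.6, 0, 0, 0], [0, 0, 0.9, 0, 0, 0], [0, 0, 1.2, 0, 0, 0], [0, 0, 1.4, 0, 0, 0], [0, 0, 1.6, 0, 0, 0], [0, 0, 1.7, 0, 0, 0], [0, 0, 1.7, 0, 0, 0]]

```text
clock: 6.77
tool_pos: [0.5536, -0.0432, 0.1072]
orientation: [180.0, 0.0, -8.4]
force: [0.2, -1.7, -2.5]
opening: 0.0098
gripper_force: 30.0
```

send_rows:
  plan:
    - [[0, 0, 0.1, 0, 0, 0], [0, 0, 0.2, 0, 0, 0], [0, 0, 0.3, 0, 0, 0], [0, 0, 0.4, 0, 0, 0], [0, 0, 0.4, 0, 0, 0], [0, 0, 0.4, 0, 0, 0]]

```text
clock: 7.27
tool_pos: [0.5539, -0.0433, 0.1043]
orientation: [180.0, -0.0, -8.4]
force: [-2.7, -1.3, 5.3]
opening: 0.0098
gripper_force: 30.0
```

send_rows:
  plan:
    - [[0, 0, 0, 0, 0, 5], [0, 0, 0, 0, 0, 11], [0, 0, 0, 0, 0, 17], [0, 0, 0, 0, 0, 23], [0, 0, 0, 0, 0, 29], [0, 0, 0, 0, 0, 35], [0, 0, 0, 0, 0, 41], [0, 0, 0, 0, 0, 45]]

```text
clock: 7.93
tool_pos: [0.5539, -0.0437, 0.1043]
orientation: [180.0, -0.1, -53.7]
force: [-2.1, -4.8, 5.6]
opening: 0.0101
gripper_force: 30.0
```

```bash
python3 -c "
from h import *
o=ctrl.get_obs();print(o['tool_pos'],o['orientation'],o['force'],o['moment'])"
```

```text
[ 0.55386676 -0.04373452  0.10429691] [ 1.79986743e+02 -5.46966821e-02 -5.37181406e+01] [-2.08918348 -4.79857429  5.60179807] [-2.02336059  0.91221112  0.0713152 ]
```

Forces are small, so I'll turn the rest, to a yaw of about -91.

send_rows:
  plan:
    - [[0, 0, 0, 0, 0, 6], [0, 0, 0, 0, 0, 12], [0, 0, 0, 0, 0, 18], [0, 0, 0, 0, 0, 24], [0, 0, 0, 0, 0, 30], [0, 0, 0, 0, 0, 34], [0, 0, 0, 0, 0, 37], [0, 0, 0, 0, 0, 37]]

```text
clock: 8.6
tool_pos: [0.5537, -0.0438, 0.1043]
orientation: [-180.0, -0.1, -90.6]
force: [-1.9, -5.5, 5.9]
opening: 0.0096
gripper_force: 30.0
```

send_rows:
  plan:
    - [[0, 0, 0, 0, 0, 0], [0, 0, 0, 0, 0, 0], [0, 0, 0, 0, 0, 0]]

```text
clock: 8.85
tool_pos: [0.5537, -0.0438, 0.1043]
orientation: [-180.0, -0.1, -90.4]
force: [-3.4, -5.8, 5.4]
opening: 0.0098
gripper_force: 30.0
```

```bash
python3 -c "
from h import *
o=ctrl.get_obs();print(o['tool_pos'],o['orientation'],o['force'],o['moment'])"
```

```text
[ 0.55372907 -0.04377081  0.10429603] [-1.79989754e+02 -5.26655519e-02 -9.04034537e+01] [-3.39117737 -5.80871082  5.36012331] [-1.91030578  0.97438312  0.01252978]
```

send_rows:
  plan:
    - [[0, 0, 0, 0, 0, 0], [0, 0, 0, 0, 0, 0], [0, 0, 0, 0, 0, 0], [0, 0, 0, 0, 0, 0], [0, 0, 0, 0, 0, 0]]
  fingers: 0.4

```text
clock: 9.27
tool_pos: [0.5538, -0.0429, 0.1034]
orientation: [180.0, 0.0, -90.4]
force: [0.0, -0.2, -0.4]
opening: 0.0336
gripper_force: 0.0
```

send_rows:
  plan:
    - [[0, 0, -1, 0, 0, 0], [0, 0, -3, 0, 0, 0], [0, 0, -5, 0, 0, 0], [0, 0, -8, 0, 0, 0], [0, 0, -11, 0, 0, 0], [0, 0, -13, 0, 0, 0], [0, 0, -13, 0, 0, 0]]

```text
clock: 9.85
tool_pos: [0.5562, -0.043, 0.2395]
orientation: [-179.5, 0.0, -90.4]
force: [0.7, -0.6, -0.0]
opening: 0.0348
gripper_force: 0.0
```

```bash
python3 - <<'E'
from h import *
o=ctrl.get_obs();print(o['tool_pos'])
for n in('wrist','top'):
    s=snap(n,n+'4');print(proj(s,[.5537,-.0438,.0925]),proj(s,[.455,.124,.109]),proj(s,o['tool_pos']))
w=np.load('pics/wrist4.npz');cv2.imwrite('pics/w4.png',w['img'][:,:,::-1])
E
```

```text
[ 0.55622736 -0.04304171  0.23954762]
[326.41285121 184.04511929] [412.50294318 328.32990684] [322.66649206 246.94436092]
[326.04426074 188.64741523] [272.29212976 219.03025703] [326.4504282  182.15587397]
```

View pics/w4.png

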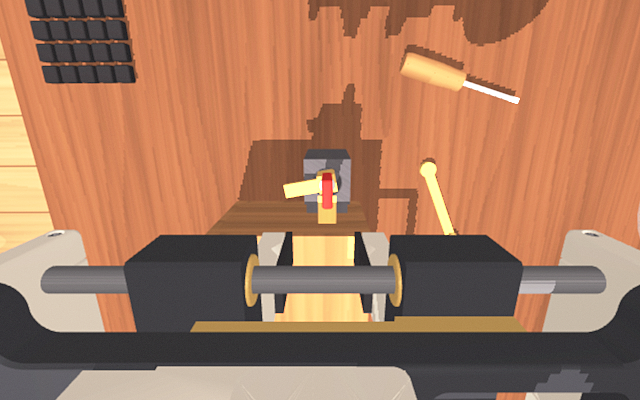

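The wrist view shows the key standing in the lock at (327,188) and the cam arm out to (285,190), about 8–10° short of +x, which fits the key's slack in the hole. I'll regrip and turn it on to the stop.

send_rows:
  plan:
    - [[0, 0, 3, 0, 0, 0], [0, 0, 6, 0, 0, 0], [0, 0, 9, 0, 0, 0], [0, 0, 11, 0, 0, 0], [0, 0, 12, 0, 0, 0], [0, 0, 12.8, 0, 0, 0], [0, 0, 12.8, 0, 0, 0], [0, 0, 12.8, 0, 0, 0]]

```text
clock: 10.62
tool_pos: [0.5542, -0.0431, 0.106]
orientation: [-180.0, -0.0, -90.4]
force: [0.6, -0.3, -0.2]
opening: 0.0353
gripper_force: 0.0
```

send_rows:
  plan:
    - [[0, 0, 0, 0, 0, 0], [0, 0, 0, 0, 0, 0], [0, 0, 0, 0, 0, 0], [0, 0, 0, 0, 0, 0], [0, 0, 0, 0, 0, 0], [0, 0, 0, 0, 0, 0]]
  fingers: 0

```text
clock: 11.12
tool_pos: [0.5538, -0.0431, 0.1061]
orientation: [-180.0, 0.0, -90.4]
force: [-1.6, 1.4, 5.3]
opening: 0.0098
gripper_force: 30.0
```

send_rows:
  plan:
    - [[0, 0, 0.1, 0, 0, 2], [0, 0, 0.2, 0, 0, 4], [0, 0, 0.2, 0, 0, 6], [0, 0, 0.2, 0, 0, 8], [0, 0, 0.2, 0, 0, 8], [0, 0, 0.2, 0, 0, 8]]

```text
clock: 11.62
tool_pos: [0.554, -0.0431, 0.1059]
orientation: [-179.9, -0.0, -98.4]
force: [-7.7, 2.8, 21.1]
opening: 0.0097
gripper_force: 30.0
```

```bash
python3 -c "
from h import *
o=ctrl.get_obs();print(o['tool_pos'],o['orientation'],o['force'],o['moment'],o['opening'])"
```

```text
[ 0.55404721 -0.04314774  0.10592833] [-1.79911333e+02 -3.62927493e-03 -9.83799110e+01] [-7.73330101  2.79924899 21.07037927] [0.97682993 3.26138707 0.02294725] 0.009717812214004154
```

send_rows:
  plan:
    - [[0, 0, -0.1, 0, 0, 1.5], [0, 0, -0.15, 0, 0, 3], [0, 0, -0.2, 0, 0, 3], [0, 0, -0.2, 0, 0, 3]]

```text
clock: 11.95
tool_pos: [0.5539, -0.0431, 0.1061]
orientation: [-180.0, 0.0, -101.4]
force: [-1.8, 1.1, 6.9]
opening: 0.0098
gripper_force: 30.0
```

send_rows:
  plan:
    - [[0, 0, 0, 0, 0, 0], [0, 0, 0, 0, 0, 0], [0, 0, 0, 0, 0, 0], [0, 0, 0, 0, 0, 0], [0, 0, 0, 0, 0, 0]]
  fingers: 0.4

```text
clock: 12.37
tool_pos: [0.5537, -0.0432, 0.1053]
orientation: [180.0, -0.0, -101.4]
force: [0.1, -0.6, 0.2]
opening: 0.0336
gripper_force: 0.0
```

send_rows:
  plan:
    - [[0, 0, -1, 0, 0, 0], [0, 0, -3, 0, 0, 0], [0, 0, -5, 0, 0, 0], [0, 0, -8, 0, 0, 0], [0, 0, -11, 0, 0, 0], [0, 0, -13, 0, 0, -5], [0, 0, -13, 0, 0, -10.8], [0, 0, -13, 0, 0, -10.8]]

```text
clock: 13.03
tool_pos: [0.5545, -0.043, 0.2379]
orientation: [-179.8, 0.1, -90.4]
force: [-0.2, 0.2, -1.3]
opening: 0.0355
gripper_force: 0.0
```

```bash
python3 - <<'E'
from h import *
o=ctrl.get_obs();print(o['tool_pos'],o['orientation'])
w=snap('wrist','w5');print(proj(w,[.5537,-.0438,.0925]))
t=snap('top','t5')
cv2.imwrite('pics/w5c.png',cv2.resize(np.vstack([w['img'][140:230,260:380]])[:,:,::-1],None,fx=4,fy=4,interpolation=2))
# handle bar in top view: bright low-sat rows
hsv=cv2.cvtColor(np.load('pics/top0.npz')['img'],cv2.COLOR_RGB2HSV);t0=np.load('pics/top0.npz')
m=((hsv[...,1]<60)&(hsv[...,2]>140))
for c in (258,266,272,280,287):
    v=np.where(m[205:228,c])[0]+205;print(c,v,onz(t0,c,v.mean(),.109).round(4),t0['img'][212:222,c,0])
E
```

```text
[ 0.55452371 -0.04299385  0.23794098] [-1.79785840e+02  5.12549521e-02 -9.03540236e+01]
[324.10907786 184.36286454]
258 [216 217 218 219] [0.4595 0.1688 0.109 ] [161 158 156 169 221 242 241 211 165 148]
266 [216 217 218 219] [0.4596 0.1438 0.109 ] [116 143 153 172 224 244 243 214 168 150]
272 [216 217 218 219 220] [0.4582 0.125  0.109 ] [112 145 154 175 221 241 242 221 179 153]
280 [216 217 218 219 220] [0.4584 0.0999 0.109 ] [107 121 128 141 190 235 242 226 171 132]
287 [216 217 218 219 220] [0.4586 0.078  0.109 ] [136 161 171 180 206 236 244 228 185 158]
```

View pics/w5c.png

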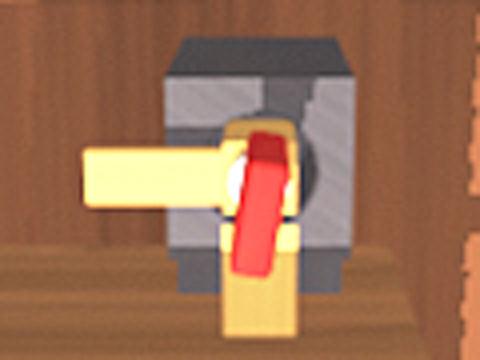

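The crop shows the cam arm from (230,178) to (85,178), pointing straight along +x, so the lock is at its stop and the key is in. Next is the handle. The bar is at (0.459, 0.123, 0.109), which agrees with the lock geometry.

send_rows:
  plan:
    - [[-3.2, 1.9, 0, 0, 0, 0], [-6.4, 3.8, 0, 0, 0, 0], [-9.8, 5.7, 0, 0, 0, 0], [-13.2, 7.7, 0, 0, 0, 0], [-16.6, 9.6, 0, 0, 0, -0.4], [-16.6, 9.6, 0, 0, 0, -0.4], [-16.6, 9.6, 0, 0, 0, -0.4], [-16.6, 9.6, 0, 0, 0, -0.4]]

```text
clock: 13.8
tool_pos: [0.4592, 0.124, 0.2351]
orientation: [180.0, -0.0, -90.3]
force: [-0.3, -0.5, 0.7]
opening: 0.0347
gripper_force: 0.0
```

```bash
python3 - <<'E'
from h import *
go([.4587,.1232,.09],-90);o=ctrl.get_obs()
w=snap('wrist','w6')
print(proj(w,[.4587,.1232,.109]),[proj(w,[.4587,.1232+d,.109]).round(0) for d in(-.055,.055)])
hsv=cv2.cvtColor(w['img'],cv2.COLOR_RGB2HSV);m=(hsv[...,1]<60)&(hsv[...,2]>150)
for v in range(130,246,10):
    u=np.where(m[v,230:420])[0]+230
    if len(u):print(v,u.min(),u.max(),len(u),onz(w,u.mean(),v,.109).round(4))
E
```

```text
row [ 0.07  0.04 14.51] [ 0.05 -0.05 -0.25] rpy [ 1.7995e+02 -5.0000e-02 -9.0250e+01]
[323.20308551 189.41900877] [array([323., 132.]), array([323., 241.])]
130 268 328 61 [0.4819 0.0659 0.109 ]
140 317 328 12 [0.4591 0.0752 0.109 ]
150 317 329 13 [0.4587 0.0846 0.109 ]
160 317 328 12 [0.4592 0.0941 0.109 ]
170 317 328 12 [0.4593 0.1038 0.109 ]
180 317 328 12 [0.4593 0.1137 0.109 ]
190 317 328 12 [0.4594 0.1238 0.109 ]
200 317 328 12 [0.4594 0.1341 0.109 ]
210 317 328 12 [0.4595 0.1446 0.109 ]
220 317 328 12 [0.4596 0.1553 0.109 ]
230 317 419 30 [0.4055 0.1665 0.109 ]
240 260 386 85 [0.465  0.1774 0.109 ]
```

Bar x is 0.4593, so I'm aligned. Going down 14.5 cm, then gripping.

send_rows:
  plan:
    - [[0, 0, 3, 0, 0, 0], [0, 0, 6, 0, 0, 0], [0, 0, 9, 0, 0, 0], [0, 0, 11, 0, 0, 0], [0, 0, 13, 0, 0, 0], [0, 0, 14.4, 0, 0, 0], [0, 0, 14.4, 0, 0, 0], [0, 0, 14.4, 0, 0, 0]]

```text
clock: 14.52
tool_pos: [0.4596, 0.1224, 0.0909]
orientation: [179.9, -0.1, -90.4]
force: [0.5, -0.6, 0.1]
opening: 0.035
gripper_force: 0.0
```

send_rows:
  plan:
    - [[0, 0, 0, 0, 0, 0], [0, 0, 0, 0, 0, 0], [0, 0, 0, 0, 0, 0], [0, 0, 0, 0, 0, 0], [0, 0, 0, 0, 0, 0], [0, 0, 0, 0, 0, 0]]
  fingers: 0

```text
clock: 15.02
tool_pos: [0.4595, 0.1241, 0.0922]
orientation: [-180.0, 0.0, -90.2]
force: [-4.0, 0.4, 6.7]
opening: 0.011
gripper_force: 30.0
```

```bash
cat >> h.py <<'E'
def arc(a0,angs,p0,hinge=(.679,.075),yaw=-90):
    b=lambda a:np.array([hinge[0]-.220*np.cos(a)+.034*np.sin(a),hinge[1]+.220*np.sin(a)+.034*np.cos(a)])
    for a in angs:
        d=b(a)-b(a0); print(a,'tool y,z cm',round(-d[0]*100,2),round(-d[1]*100,2))
E
python3 - <<'E'
from h import *
o=ctrl.get_obs();print(o['tool_pos'],o['orientation'],o['force'])
arc(0,np.arange(0,1.28,.0635).round(4),0)
E
```

```text
[0.45950476 0.12409161 0.09220842] [-1.79976002e+02  2.69924875e-02 -9.02100673e+01] [-3.9914354   0.37684355  6.65737842]
0.0 tool y,z cm -0.0 -0.0
0.0635 tool y,z cm -0.26 -1.39
0.127 tool y,z cm -0.61 -2.76
0.1905 tool y,z cm -1.04 -4.1
0.254 tool y,z cm -1.56 -5.42
0.3175 tool y,z cm -2.16 -6.7
0.381 tool y,z cm -2.84 -7.94
0.4445 tool y,z cm -3.6 -9.13
0.508 tool y,z cm -4.43 -10.27
0.5715 tool y,z cm -5.34 -11.36
0.635 tool y,z cm -6.31 -12.39
0.6985 tool y,z cm -7.34 -13.35
0.762 tool y,z cm -8.43 -14.25
0.8255 tool y,z cm -9.58 -15.07
0.889 tool y,z cm -10.78 -15.82
0.9525 tool y,z cm -12.02 -16.5
1.016 tool y,z cm -13.3 -17.09
1.0795 tool y,z cm -14.62 -17.6
1.143 tool y,z cm -15.97 -18.03
1.2065 tool y,z cm -17.34 -18.37
1.27 tool y,z cm -18.73 -18.62
```

send_rows:
  plan:
    - [[0, -0.1, -0.7, 0, 0, 0], [0, -0.26, -1.39, 0, 0, 0], [0, -0.61, -2.76, 0, 0, 0], [0, -1.04, -4.1, 0, 0, 0], [0, -1.56, -5.42, 0, 0, 0], [0, -2.16, -6.7, 0, 0, 0], [0, -2.5, -7.3, 0, 0, 0], [0, -2.5, -7.3, 0, 0, 0]]

```text
clock: 15.68
tool_pos: [0.4837, 0.1238, 0.1658]
orientation: [179.9, 0.0, -90.3]
force: [-7.8, 3.0, 1.5]
opening: 0.0111
gripper_force: 30.0
```

```bash
python3 - <<'E'
from h import *
o=ctrl.get_obs();print(o['tool_pos'],o['orientation'],o['force'],o['opening'])
t=o['tool_pos'];g=np.array([t[0],t[2]+.019]);d=g-[.679,.075];print(np.hypot(*d),'lid',np.pi-np.arctan2(d[1],d[0])-np.arctan2(34,220))
arc(.35,np.arange(.35,1.28,.05).round(3),0)
E
```

```text
[0.48371474 0.12378982 0.1658359 ] [ 1.79899480e+02  2.45917169e-02 -9.02539406e+01] [-7.84091091  3.03047678  1.45167035] 0.01110883874788163
0.22405414283040015 lid 0.35901017349166897
0.35 tool y,z cm -0.0 -0.0
0.4 tool y,z cm -0.56 -0.96
0.45 tool y,z cm -1.17 -1.89
0.5 tool y,z cm -1.82 -2.79
0.55 tool y,z cm -2.52 -3.66
0.6 tool y,z cm -3.26 -4.49
0.65 tool y,z cm -4.04 -5.28
0.7 tool y,z cm -4.86 -6.04
0.75 tool y,z cm -5.72 -6.75
0.8 tool y,z cm -6.61 -7.41
0.85 tool y,z cm -7.54 -8.03
0.9 tool y,z cm -8.49 -8.61
0.95 tool y,z cm -9.47 -9.14
1.0 tool y,z cm -10.47 -9.61
1.05 tool y,z cm -11.5 -10.04
1.1 tool y,z cm -12.55 -10.41
1.15 tool y,z cm -13.62 -10.73
1.2 tool y,z cm -14.7 -11.0
1.25 tool y,z cm -15.79 -11.21
```

send_rows:
  plan:
    - [[0, -0.56, -0.96, 0, 0, 0], [0, -1.17, -1.89, 0, 0, 0], [0, -1.82, -2.79, 0, 0, 0], [0, -2.52, -3.66, 0, 0, 0], [0, -3.26, -4.49, 0, 0, 0], [0, -4.04, -5.28, 0, 0, 0], [0, -4.86, -6.04, 0, 0, 0], [0, -4.86, -6.04, 0, 0, 0]]

```text
clock: 16.35
tool_pos: [0.532, 0.1234, 0.2279]
orientation: [179.9, -0.0, -90.2]
force: [-17.7, 3.3, 18.4]
opening: 0.0107
gripper_force: 30.0
```

```bash
cat >> h.py <<'E'
def lid():
    o=ctrl.get_obs();print(o['tool_pos'],o['force'],o['opening'])
    t=o['tool_pos'];g=np.array([t[0],t[2]+.019]);d=g-[.679,.075];a=np.pi-np.arctan2(d[1],d[0])-np.arctan2(34,220);print(np.hypot(*d),'lid',a);return a
E
python3 - <<'E'
from h import *
lid();arc(.7,np.arange(.7,1.28,.05).round(3),0)
E
```

```text
[0.53201289 0.12340734 0.22785365] [-17.65824364   3.34038485  18.43861975] 0.01067937459337816
0.22613908738678945 lid 0.7098987031346747
0.7 tool y,z cm -0.0 -0.0
0.75 tool y,z cm -0.86 -0.71
0.8 tool y,z cm -1.75 -1.38
0.85 tool y,z cm -2.67 -2.0
0.9 tool y,z cm -3.62 -2.57
0.95 tool y,z cm -4.6 -3.1
1.0 tool y,z cm -5.61 -3.58
1.05 tool y,z cm -6.64 -4.0
1.1 tool y,z cm -7.69 -4.38
1.15 tool y,z cm -8.75 -4.7
1.2 tool y,z cm -9.83 -4.96
1.25 tool y,z cm -10.93 -5.18
```

Force points radially outward at about 25 N, so I'll take a slightly wider arc.

send_rows:
  plan:
    - [[0, 0.15, -0.18, 0, 0, 0], [0, -0.7, -0.9, 0, 0, 0], [0, -1.6, -1.58, 0, 0, 0], [0, -2.5, -2.2, 0, 0, 0], [0, -3.5, -2.8, 0, 0, 0], [0, -4.5, -3.33, 0, 0, 0], [0, -4.5, -3.33, 0, 0, 0]]

```text
clock: 16.93
tool_pos: [0.5794, 0.123, 0.2603]
orientation: [-179.9, -0.0, -90.2]
force: [-5.4, -0.1, 8.3]
opening: 0.0108
gripper_force: 30.0
```

```bash
python3 - <<'E'
from h import *
a=lid();print(ctrl.get_obs()['orientation']);s=snap('side','s7')
p=np.array([.6,.0,.15]);u,v=proj(s,p).astype(int)
cv2.imwrite('pics/s7c.png',cv2.resize(s['img'][60:260,200:400][:,:,::-1],None,fx=3,fy=3,interpolation=2))
arc(.95,np.arange(.95,1.28,.04).round(3),0)
E
```

```text
[0.57939951 0.12299753 0.26029868] [-5.38007332 -0.09593334  8.28514134] 0.010777159172074724
0.2272844185006945 lid 0.9638469402089908
[-1.79930368e+02 -4.47548095e-02 -9.02100559e+01]
0.95 tool y,z cm -0.0 -0.0
0.99 tool y,z cm -0.8 -0.39
1.03 tool y,z cm -1.62 -0.74
1.07 tool y,z cm -2.45 -1.06
1.11 tool y,z cm -3.29 -1.34
1.15 tool y,z cm -4.15 -1.6
1.19 tool y,z cm -5.01 -1.81
1.23 tool y,z cm -5.88 -2.0
1.27 tool y,z cm -6.76 -2.15
```

View pics/s7c.png

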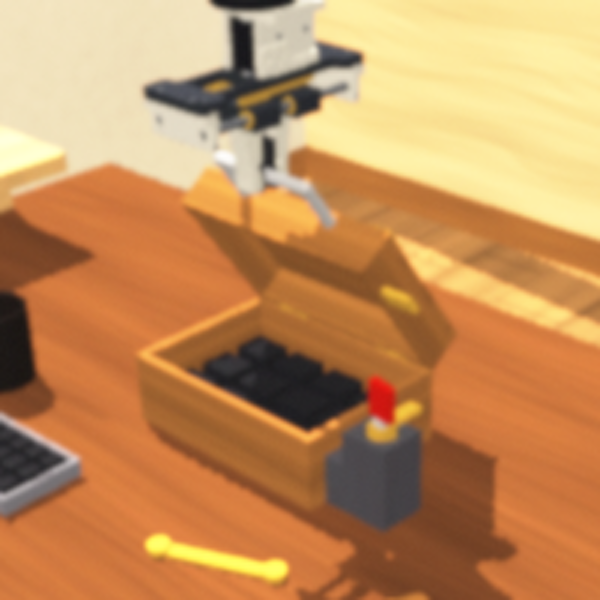

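The side crop shows the lid raised about 1 rad with its handle held in the fingers at (270,185), the key in the lock at (380,400), and the stay undisturbed. Continuing to the balance point, slowly.

send_rows:
  plan:
    - [[0, -0.4, -0.2, 0, 0, 0], [0, -1.2, -0.58, 0, 0, 0], [0, -2.04, -0.9, 0, 0, 0], [0, -2.87, -1.2, 0, 0, 0], [0, -3.72, -1.47, 0, 0, 0], [0, -4.5, -1.7, 0, 0, 0], [0, -5, -1.8, 0, 0, 0], [0, -5, -1.8, 0, 0, 0]]

```text
clock: 17.65
tool_pos: [0.6299, 0.1227, 0.2773]
orientation: [-179.9, -0.0, -90.2]
force: [-3.3, -2.0, 8.1]
opening: 0.0108
gripper_force: 30.0
```

```bash
python3 -c "
from h import *
lid()"
```

```text
[0.62993747 0.12272866 0.27733151] [-3.29339938 -1.95519227  8.07593676] 0.010834207862467877
0.2267041471982034 lid 1.1993214127490344
```

send_rows:
  plan:
    - [[0, -0.4, -0.1, 0, 0, 0], [0, -0.8, -0.2, 0, 0, 0], [0, -1.2, -0.28, 0, 0, 0], [0, -1.6, -0.36, 0, 0, 0], [0, -1.7, -0.38, 0, 0, 0], [0, -1.7, -0.38, 0, 0, 0], [0, -1.7, -0.38, 0, 0, 0], [0, -1.7, -0.38, 0, 0, 0]]

```text
clock: 18.32
tool_pos: [0.645, 0.1227, 0.2799]
orientation: [180.0, -0.0, -90.2]
force: [-1.7, -5.3, 4.0]
opening: 0.0106
gripper_force: 30.0
```

```bash
python3 - <<'E'
from h import *
lid();print(ctrl.get_obs()['qvel'].round(2))
s=snap('side','s8');s=snap('top','t8')
# independent check from the side view: white bar vs expected bar projections
s=np.load('pics/s8.npz');hsv=cv2.cvtColor(s['img'],cv2.COLOR_RGB2HSV)
m=((hsv[...,1]<50)&(hsv[...,2]>140))
for a in(1.17,1.27,1.37):
    x=.679-.22*np.cos(a)+.034*np.sin(a);z=.075+.22*np.sin(a)+.034*np.cos(a)
    print(a,[proj(s,[x,.1232+d,z]).round(1) for d in(-.055,-.035,.035,.055)])
for y in(-.04,.16):
    pass
a=1.27
for u in (306,310,314,318,322):
    v=np.where(m[60:150,u])[0]+60;print(u,v)
E
```

```text
[0.64498012 0.12274099 0.27987336] [-1.69509209 -5.34112928  3.989855  ] 0.010620196993736352
0.2264434448728442 lid 1.2666573227931923
[ 0.04 -0.16 -0.22  0.04 -0.06  0.  ]
1.17 [array([313.3, 111.2]), array([307.8, 109.4]), array([289.6, 103.6]), array([284.6, 102. ])]
1.27 [array([318.9, 107.4]), array([313.4, 105.7]), array([295.1, 100. ]), array([290.1,  98.5])]
1.37 [array([324.4, 104.5]), array([319. , 102.8]), array([300.7,  97.3]), array([295.6,  95.8])]
306 [ 60  61  62  63  64  65  66  67  68  69  70  71  72  89  90  91  92 102
 103 104 105 106]
310 [ 60  61  62  63  64  65  66  67  68  69  70  71  88  89  90  91  92  93
  94  95  96  97  98  99 100 101 102 103 104 105 106 107]
314 [ 60  61  62  63  64  65  66  67  68  69  70 105 106 107 108]
318 [ 60  61  62  63  64  65  66  67  68 106 107 108 109 110 111]
322 [ 62  63  64  65  66  67  71  72  73  74  75 116 117 118 119 120 121 122
 123]
```

The side view puts the bar at about 1.255 rad, and the kinematics give 1.267. I'll let it settle briefly and hand in.

send_rows:
  plan:
    - [[0, -0.1, 0, 0, 0, 0], [0, -0.1, 0, 0, 0, 0], [0, -0.1, 0, 0, 0, 0], [0, -0.1, 0, 0, 0, 0], [0, -0.1, 0, 0, 0, 0], [0, -0.1, 0, 0, 0, 0]]

```text
clock: 18.92
tool_pos: [0.6459, 0.1227, 0.28]
orientation: [180.0, -0.0, -90.2]
force: [-1.4, -4.5, 3.7]
opening: 0.0107
gripper_force: 30.0
```

```bash
python3 -c "
from h import *
lid();print(ctrl.close_job())"
```

```text
[0.64588608 0.12274763 0.28003151] [-1.40374189 -4.46697897  3.68516836] 0.010668242413679915
0.2264655621556493 lid 1.270717241274609
the job is handed in; nothing more can be done
None
```

The job is handed in with no verdict returned: the red-headed key is home in the lock and turned to its stop, and the gripper holds the lid by its handle at about 1.27 rad by my estimate. The arm kept clear of the mug, stay, tray and graver, though I did not re-measure them at the end.

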